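Open the argon lock-shield valve with the long T-key

TASK

Open the argon supply to the spectrometer: take the T-key out of the white tube stand, lower it down the green-collared shield tube of the gas box until its socket is fully home over the square spindle at the bottom, and turn it a quarter turn anticlockwise, right to the stop. Leave the key standing fully home on the opened spindle, let go of it, so that the gas can be shut off in a hurry. Leave the helium (brown) and oxygen (white) valves shut and do not disturb the sample tubes, the tube rack or the bottle.

Things in the scene. Friction and masses are not known exactly. Their poses are not given: they have to be found in the camera images.
- key: T-key, 0.3 to 0.55 kg, 197 mm tall, standing in one hole of the stand at the start, bar turned anyhow. Origin at the centre of the socket's open lower end (the rim); z up along the 12 mm round shank; x along the crossbar. Socket square: 20.4 mm outside, 14.4 mm inside, 18 mm deep, flats parallel and square to the crossbar; about 0.2 rad of play either way on the spindle.
- key_bar (a point): middle of the key's crossbar, 190 mm above the rim; bar 120 mm long along the key's x, 14 mm square section (183 to 197 mm above the rim), steel with yellow sleeves on its ends
- stand: white tube stand, fixed, 100 x 100 x 50 mm block, origin under its centre, four holes 32 mm across and 42 mm deep (hole floor 8 mm above the bench) at x, y = +-24 mm; the key and two capped tubes stand in three of them
- gas_box: grey sheet-steel gas box, fixed, 150 mm (x) by 300 mm (y), top 115 mm above the bench, origin under its centre. Three shield tubes stand in it in a row along its y, 90 mm apart and 15 mm on the -x side of its middle; which gas is in which place varies
- argon_valve: argon valve: fixed vertical steel shield tube in the gas box, a dark green collar ring (60 mm outside, mouth 42 mm across, top 130 mm above the bench) round its mouth. Origin on the tube's axis at bench level; z up. Bore 42 mm straight from 130 down to 56 mm above the bench, then a taper to a guide bush of 31 mm bore from 40 down to 14 mm.
- argon_square (a point): on the argon tube's axis, 34 mm above the bench, where the flats of the spindle's 12 mm square begin; a cone-nosed round pilot (12 to 8 mm) stands 4 mm higher. A key resting on the square's corners has its rim here; fully home it is 14 mm lower. How the flats stand when shut differs every time, no reading gives it and it is hidden down the tube: it must be felt for.
- argon_gauge (a point): centre of the argon valve's own gauge (44 mm, white dial, red needle) on the box top, 60 mm from the tube's axis on its +x side; the needle turns about 170 degrees clockwise from shut to fully open
- helium_valve: helium valve: fixed vertical steel shield tube in the gas box, a brown collar ring (60 mm outside, mouth 42 mm across, top 130 mm above the bench) round its mouth. Origin on the tube's axis at bench level; z up. Otherwise like the argon valve.
- oxygen_valve: oxygen valve: fixed vertical steel shield tube in the gas box, a white collar ring (60 mm outside, mouth 42 mm across, top 130 mm above the bench) round its mouth. Origin on the tube's axis at bench level; z up. Otherwise like the argon valve.
- argon_spindle (a joint): argon spindle: 0 shut, 1.571 fully open against its stop; grows as it turns anticlockwise seen from above. It stays where it is left; turning it takes about 0.22 N m. It starts at 0 and says nothing about how the square's flats stand.
- helium_spindle (a joint): helium spindle, likewise: 0 shut (as it starts), 1.571 open
- oxygen_spindle (a joint): oxygen spindle, likewise: 0 shut (as it starts), 1.571 open
- tube1: capped sample tube, pale, blue cap, 34 mm across the cap, 115 mm tall, standing in the stand; origin under its centre
- tube2: the same with an orange cap
- rack: red rack of sample tubes behind the gas box, 69 x 153 x 102 mm, origin under its centre
- bottle: white bottle with a blue cap, 68 mm across, 160 mm tall, behind the stand, origin under its centre

How it is judged:
On the way, in this order (a step that is already met when the one before it is completed fails the run):
1. the key's socket is fully home over the argon square (horizontal distance between key and argon_valve below 0.008 m and z of key in the frame of argon_valve below 0.026 m and value of joint argon_spindle below 1 rad), for 0.1 s.
2. the argon valve is turned fully open by the key (value of joint argon_spindle above 1.47 rad and z of key in the frame of argon_valve below 0.028 m and horizontal distance between key and argon_valve below 0.008 m), for 0.1 s.
At the end, for the whole second after the job is handed in: The argon spindle is at its open stop (at least 1.47 of 1.571 rad), helium and oxygen are shut (under 0.1 rad), and the key stands released and at rest with its socket home over the argon square: rim within 8 mm of the tube's axis and under 26 mm above the bench, shank within 0.15 rad of upright (value of joint argon_spindle above 1.47 rad and value of joint each of helium_spindle, oxygen_spindle below 0.1 rad and horizontal distance between key and argon_valve below 0.008 m and z of key in the frame of argon_valve below 0.026 m and angle between key's own z axis and vertical below 0.15 rad and linear speed of key below 0.02 m/s and angular speed of key below 0.2 rad/s); the robot touches nothing.
It fails at once if the helium or oxygen valve is turned (over 0.2 rad) (value of joint any of helium_spindle, oxygen_spindle above 0.2 rad).
It fails at once if a sample tube, the rack or the bottle is shifted by more than 30 mm or tipped by more than 0.4 rad (distance of any of tube1, tube2, rack, bottle from where it was at the start of the episode above 0.03 m or angle between any of tube1, tube2, rack, bottle's own z axis and vertical above 0.4 rad).
It also fails if it takes over 54 s, if anything falls off the work surface, if the arm or the gripper's body presses on something with over 40 N, if the wrist force passes 120 N, or if a joint passes its speed limit or range.

ROBOT

A 6-joint arm with a two-finger parallel gripper is mounted at the origin on the work surface. World frame = base frame: x ahead of the robot, y to its left, z up, the work surface at z = 0. Lengths are in m, angles in rad, forces in N, time in s.
With the tool pointing down it reaches from about 0.375 to 0.975 m from the base axis. Payload 3.8 kg.
Tool frame: the origin (TCP) lies at the very end of the fingers, on their centre line; the grasp point (between the pads) lies bot.grasp_offset behind it (bot.grasp_offset is the distance from the TCP to the grasp point, in m); y points along the fingers, x is the direction in which the jaws open and shut, and the axes are right-handed (so a half turn about y gives the same grasp; the last joint's range is limited). The gripper opens to 85 mm and grips with 20 to 120 N. Pads are 22 mm wide; open, the fingers measure 114 mm over their backs; the gripper's body (76 mm by 85 mm) begins 54 mm behind the grasp point. The pads swing forward as they close: fully open they stand 13 mm farther back than shut.
Start: joints at [1.076, 0.264, 1.604, -0, 1.274, -0.037], TCP at [0.298, 0.605, 0.231] pointing down, gripper open.
Joint ranges: [-2.63, 2.63], [-0.94, 2.18], [0.31, 2.57], [-1.31, 4.45], [0, 2.66], [-2.55, 2.55]. Speed limits (rad/s): [2.57, 2.57, 3.14, 3.14, 3.14, 3.14].

INTERFACE

Orientations are given as a rotation vector (axis times angle).
In Python, from workcell import sensors, read_camera, job, bot gives the robot as it stands.
- The arm moves only by the tool arm_command, never from a script. Its argument "deltas" is a list of rows, each a list of 4 numbers: the shift along the tool's x, y, z in m, then the turn about the tool's y in rad. A call has 1 to 20 rows; each row shifts and turns the commanded pose from where the row before left it, along the tool's axes as they then stand; what a row does not reach is not made up. A row lasts 1/8 s, in which the tool goes at most 62.5 mm and 10.7 degrees, less where a joint would pass 70% of its speed; a pose out of reach is approached as far as the arm can. A call is refused whole if a number of a shift passes 0.0625 or a number of a turn 0.188, either way. A call with a gripper value outside its range is refused whole. "fingers" is the finger opening in m, from 0 to 0.0854, set as the call begins (left out, the last holds). The fingers move at their own pace and stop on an object; "newtons" is the grip in N (left out, the last holds). Time passes only in rows, so rows that do not move let the fingers close. It gives the time, the measured TCP pose, the force and the opening at its end, in the units of the state.
- sensors.read_state(): the state, without advancing time (a new reading comes with each control period).
- read_camera(name): name is "scene" or "top"; returns a dict with "color" (384x512x3 uint8, red, green, blue), "vfov" (degrees; the focal length in pixels is half the picture's height over the tangent of half this angle, whatever the lens; pixels are square), "cx", "cy" (the principal point, pixels), "R" (3x3) and "t" (3): a world point X has camera coordinates R X + t. Camera axes: x right, y down, z forward; pixel columns grow to the right and rows downward; lengths in m; the calibration is good to about 2 mm. A picture is of the moment at which its call begins. There is no depth.
- job.finish_job(): hands the job in, once; it reports no verdict.
The state is a dict: "time": time; "q": joint angles; "joint_vel": joint speeds; "joint_torque": joint torques, N m; "tool_pos": TCP position; "tcp_rot": TCP orientation; "wrist_force": force on the tool from outside, world axes, zero at the start; "torque": the same for the moment, N m; "width": opening from 0.0 (shut) to 1.0 (fully open).
Only numpy, scipy, OpenCV 4.12 (cv2) and the standard library are available. Lean on these libraries where they do the work, as an engineer would, in place of code of your own. Each camera call takes 0.05 s, during which the arm holds its last target.

## Working session

There is one attempt and no reset: what is moved stays moved. The work goes in short steps, Python scripts to look and compute and a tool call to move; the robot and the scene stay as the last step left them, time stands still between calls to the robot, and variables do not carry over. Pictures are saved under pics/ and viewed, and the job is handed in when it is done.

Besides the shell and the picture viewer there is one more tool, called after "Emit:" in YAML: its name, and indented under it one key for each argument. arm_command: Moves the arm, as the interface text tells. Its arguments: {"type":"object","properties":{"deltas":{"type":"array"},"fingers":{"type":"number"},"newtons":{"type":"number"}},"required":["deltas"]}

```bash
mkdir -p pics; ls
cat > h.py <<'E'
import numpy as np,cv2
from workcell import sensors, read_camera, job, bot
from scipy.spatial.transform import Rotation as Ro
def cam(n,save=None):
    c=read_camera(n)
    if save: cv2.imwrite('pics/'+save,c['color'][:,:,::-1])
    return c
def ray(c,u,v):
    f=c['color'].shape[0]/2/np.tan(np.radians(c['vfov'])/2)
    R=np.array(c['R']);t=np.array(c['t'])
    d=R.T@np.array([(u-c['cx'])/f,(v-c['cy'])/f,1]); return -R.T@t,d
def onz(c,u,v,z):
    o,d=ray(c,u,v); return o+d*(z-o[2])/d[2]
def proj(c,X):
    f=c['color'].shape[0]/2/np.tan(np.radians(c['vfov'])/2)
    p=np.array(c['R'])@np.array(X)+np.array(c['t']); return c['cx']+f*p[0]/p[2],c['cy']+f*p[1]/p[2]
E
python3 - <<'E'
from h import *
print(sensors.read_state()); print(bot.grasp_offset)
for n in('scene','top'):
    c=cam(n,n+'0.png'); print({k:c[k] for k in c if k!='color'})
print(Ro.from_rotvec(sensors.read_state()['tcp_rot']).as_matrix())
E
```

```text
pics
{'time': 0.0, 'q': array([ 1.07608363e+00,  2.64803203e-01,  1.60538551e+00,  1.04725997e-05,
        1.27368836e+00, -3.69008713e-02]), 'joint_vel': array([-3.91453988e-04,  2.13581326e-04, -1.39133752e-04,  7.09331180e-04,
        4.54719360e-05,  1.43055698e-05]), 'joint_torque': array([ 1.30972039e-03, -5.15101254e+01, -3.67319298e+01, -1.52814564e-04,
        1.31420323e-02, -2.32736693e-05]), 'tool_pos': array([0.29799122, 0.60484394, 0.22992208]), 'tcp_rot': array([-1.3928157 , -0.86422787,  0.86748649]), 'wrist_force': array([-0.99314435,  0.13164636, -0.23905849]), 'torque': array([ 0.01698   , -0.02754568, -0.06035932]), 'width': 0.9988736821060764}
0.0187
{'vfov': 55.27854375953313, 'cx': 253.70420074222696, 'cy': 189.86213081441616, 'R': array([[-0.2034263 , -0.97907762, -0.00497516],
       [-0.8116422 ,  0.17147526, -0.55842025],
       [ 0.54758989, -0.10955932, -0.82954329]]), 't': array([0.0601415 , 0.55977243, 0.58345245])}
{'vfov': 47.16890500015286, 'cx': 260.50444410583617, 'cy': 192.93896592647556, 'R': array([[-0.0102298 , -0.99994157, -0.00349467],
       [-0.99459208,  0.01053617, -0.10332269],
       [ 0.10335347,  0.0024188 , -0.99464175]]), 't': array([-0.05872902,  0.59549011,  1.20632507])}
[[ 4.41984262e-01 -9.71386118e-04 -8.97022279e-01]
 [ 8.97020473e-01 -1.80127409e-03  4.41985324e-01]
 [-2.04512140e-03 -9.99997906e-01  7.52184356e-05]]
```

View pics/scene0.png

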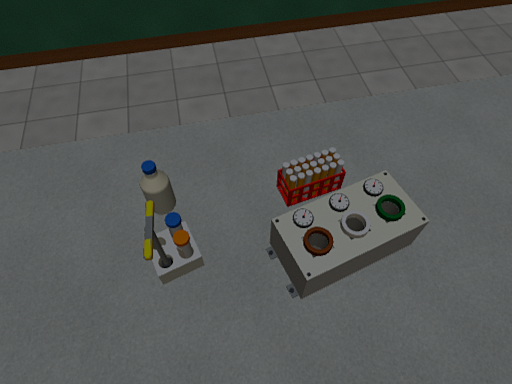

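View pics/top0.png

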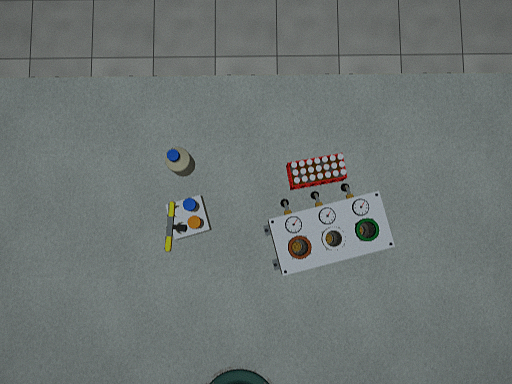

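The top view shows the key's bar at about (169,226), with yellow sleeves at (171,208) and (167,243). The green argon collar is at (367,230) and the stand at (190,217). In the scene view the key bar is at (150,230) and the green collar at (391,207).

```bash
cat >> h.py <<'E'
def yel(c):
    hsv=cv2.cvtColor(c['color'],cv2.COLOR_RGB2HSV); m=cv2.inRange(hsv,(22,150,80),(35,255,255))
    n,l,s,ce=cv2.connectedComponentsWithStats(m)
    return [(s[i,4],ce[i]) for i in range(1,n) if s[i,4]>15],m
def grn(c):
    hsv=cv2.cvtColor(c['color'],cv2.COLOR_RGB2HSV); m=cv2.inRange(hsv,(50,150,40),(75,255,255))
    n,l,s,ce=cv2.connectedComponentsWithStats(m)
    return [(s[i],ce[i]) for i in range(1,n) if s[i,4]>60],m,l
def tri(a,b):
    A=[];B=[]
    for o,d in(a,b):
        d=d/np.linalg.norm(d);P=np.eye(3)-np.outer(d,d);A.append(P);B.append(P@o)
    return np.linalg.lstsq(np.vstack(A),np.hstack(B),rcond=None)[0]
E
python3 - <<'E'
from h import *
C={n:cam(n) for n in('scene','top')}
Y={}
for n,c in C.items():
    print(n,'campos',ray(c,0,0)[0])
    y,_=yel(c);print(y);Y[n]=sorted(y,key=lambda t:t[1][1])
    g,m,l=grn(c)
    for s,ce in g:
        print('green',s,ce)
        if s[4]<2000:
            i=l[int(ce[1]),int(ce[0])]
    cs,_=cv2.findContours(m,cv2.RETR_EXTERNAL,cv2.CHAIN_APPROX_NONE)
    for k in cs:
        if 100<cv2.contourArea(k)<2000:
            e=cv2.fitEllipse(k); print('ell',e,onz(c,*e[0],0.13))
P=[]
for a,b in zip(Y['scene'],Y['top']):
    P.append(tri(ray(C['scene'],*a[1]),ray(C['top'],*b[1])));print(P[-1])
    for n,p in(('scene',a),('top',b)): print(onz(C[n],*p[1],.197))
for n in C:
    i=cv2.resize(C[n]['color'],None,fx=2,fy=2)
# zooms
c=C['top']['color'][180:270,140:240];cv2.imwrite('pics/z1.png',cv2.resize(c,None,fx=6,fy=6,interpolation=2)[:,:,::-1])
c=C['scene']['color'][190:290,120:220];cv2.imwrite('pics/z2.png',cv2.resize(c,None,fx=6,fy=6,interpolation=2)[:,:,::-1])
c=C['top']['color'][180:280,260:400];cv2.imwrite('pics/z3.png',cv2.resize(c,None,fx=5,fy=5,interpolation=2)[:,:,::-1])
E
```

```text
scene campos [0.14707663 0.02681873 0.79688654]
[(np.int32(105), array([149.        , 207.98095238])), (np.int32(131), array([147.22900763, 248.7480916 ]))]
green [377 195  28  23 217] [391.01382488 206.62672811]
ell ((390.7530517578125, 206.21116638183594), (20.90744972229004, 27.579736709594727), 112.89706420898438) [ 0.48613417 -0.33756453  0.13      ]
top campos [ 0.46699108 -0.06791764  1.26118368]
[(np.int32(67), array([171.1641791 , 208.67164179])), (np.int32(79), array([167.72151899, 243.29113924]))]
green [356 219  23  22 185] [367.25405405 229.37297297]
ell ((367.2417297363281, 229.37063598632812), (21.416013717651367, 22.10647964477539), 114.11079406738281) [ 0.48781221 -0.33762144  0.13      ]
[0.54126238 0.15113432 0.20045945]
[0.54356206 0.15195993 0.197     ]
[0.54150354 0.1517445  0.197     ]
[0.45815097 0.15898418 0.19749787]
[0.45840529 0.1590503  0.197     ]
[0.4581462  0.15913397 0.197     ]
```

```bash
true
```

```text
(no output)
```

View pics/z1.png

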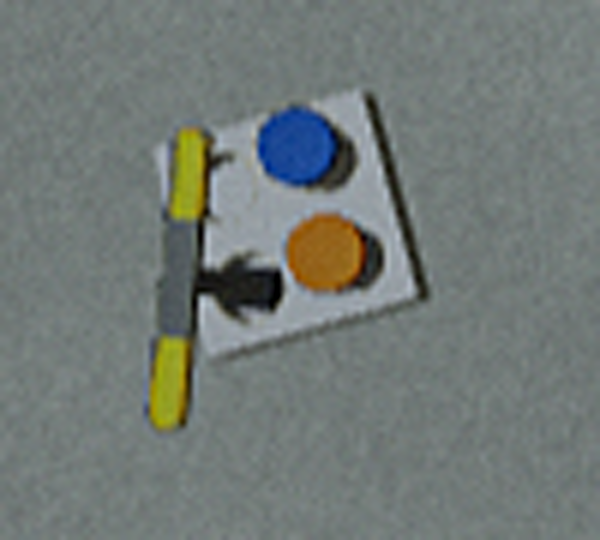

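View pics/z2.png

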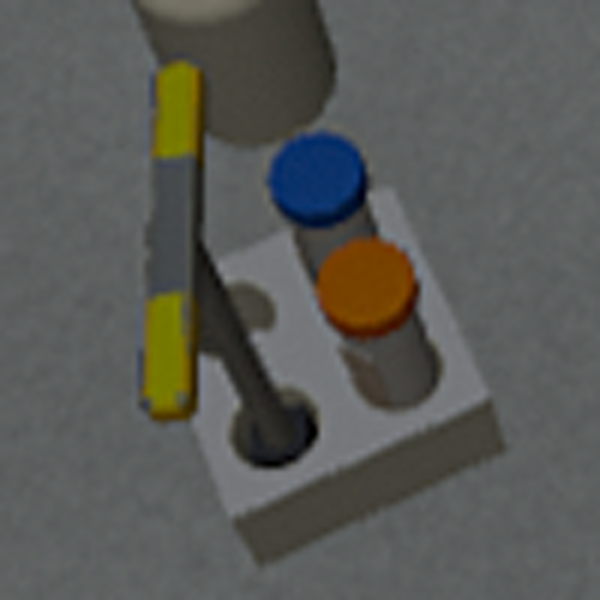

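View pics/z3.png

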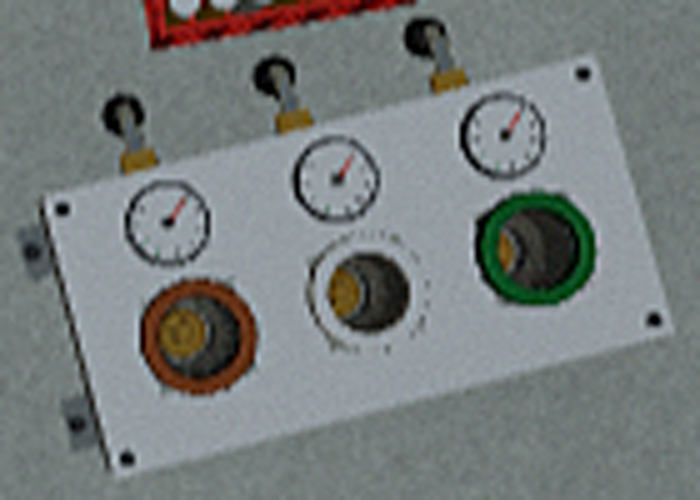

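Run:
```python
from h import *
c=cam('scene');t=cam('top')
for nm,u,v in (('hole',120+275/6,190+428/6),('hole2',120+242/6,190+305/6)): print(nm,onz(c,u,v,.05))
# stand corners top z=.05, top view
for u,v in ((365,92),(425,295),(215,355)): print(onz(t,140+u/6,180+v/6,.05))
for u,v in ((390,188),(490,402),(235,518)): print('s',onz(c,120+u/6,190+v/6,.05))
print('caps',onz(t,140+297/6,180+146/6,.115),onz(t,140+325/6,180+252/6,.115))
b=np.array([.4995,.155,0])
for z in(.2,.18,.15,.12,.09,.06,.04):
    u,v=proj(c,b+[0,0,z]);U,V=proj(t,b+[0,0,z])
    print(z,((u-120)*6,(v-190)*6),((U-140)*6,(V-180)*6))
```

```text
hole [0.49623505 0.15314101 0.05      ]
hole2 [0.54822781 0.16170937 0.05      ]
[0.58793119 0.1002906  0.05      ]
[0.49426488 0.07246063 0.05      ]
[0.46793086 0.16838004 0.05      ]
s [0.58678667 0.10233228 0.05      ]
s [0.49027448 0.07558819 0.05      ]
s [0.4650015  0.16945561 0.05      ]
caps [0.5581068  0.12081916 0.115     ] [0.51185102 0.10836423 0.115     ]
0.2 (np.float64(168.37359856488212), np.float64(225.1788381947265)) (np.float64(176.21838896528482), np.float64(276.05302158556236))
0.18 (np.float64(183.91644802613814), np.float64(255.32290363641948)) (np.float64(186.46772386421736), np.float64(277.4481859856487))
0.15 (np.float64(205.87931991115067), np.float64(297.918069280894)) (np.float64(201.152373235041), np.float64(279.4470961814757))
0.12 (np.float64(226.36585437655947), np.float64(337.6500011340687)) (np.float64(215.06759107439427), np.float64(281.34126948543616))
0.09 (np.float64(245.5200694135723), np.float64(374.79801012683606)) (np.float64(228.2723073580512), np.float64(283.1387275891924))
0.06 (np.float64(263.46784083575255), np.float64(409.606221943553)) (np.float64(240.81958402190799), np.float64(284.8466934125423))
0.04 (np.float64(274.81790586556406), np.float64(431.6187302599312)) (np.float64(248.84304156177268), np.float64(285.93886597160173))
```

Emit:
arm_command:
  deltas:
    - [-0.0262,-0.0025,-0.0316,0]
    - [-0.0262,-0.0025,-0.0316,0]
    - [-0.0262,-0.0025,-0.0316,0]
    - [-0.0262,-0.0025,-0.0316,0]
    - [-0.0262,-0.0025,-0.0316,0]
    - [-0.0262,-0.0025,-0.0316,0]
    - [-0.0262,-0.0025,-0.0316,0]
    - [-0.0262,-0.0025,-0.0316,0]
    - [-0.0262,-0.0025,-0.0316,0]
    - [-0.0262,-0.0025,-0.0316,0]
    - [-0.0262,-0.0025,-0.0316,0]
    - [-0.0262,-0.0025,-0.0316,0]
    - [0,0,0,-0.121]
    - [0,0,0,-0.121]
    - [0,0,0,-0.121]
    - [0,0,0,0]
  fingers: 0.0854
  newtons: 60

```text
time: 2.3
tool_pos: [0.4995, 0.1558, 0.2613]
tcp_rot: [-1.253, -1.138, 1.138]
wrist_force: [-0.5, -1.0, 0.3]
width: 0.999
```

```bash
cat >> h.py <<'E'
def st():
    s=sensors.read_state();R=Ro.from_rotvec(s['tcp_rot']).as_matrix()
    yaw=np.degrees(np.arctan2(R[1,0],R[0,0]))
    print('t %.2f'%s['time'],'pos',s['tool_pos'].round(4),'yaw %.2f'%yaw,'F',s['wrist_force'].round(2),'T',s['torque'].round(3),'w %.1fmm'%(s['width']*85.4),'q6 %.2f'%s['q'][5],'tilt',R[:,1].round(4))
    return s,R
def to(p,yaw=None):
    s,R=st();d=np.array(p)-s['tool_pos'];print('tool delta',(R.T@d).round(4))
E
python3 - <<'E'
from h import *
to([.4995,.155,.181])
c=cam('scene','s1.png')
E
```

```text
t 2.30 pos [0.4995 0.1558 0.2613] yaw 84.49 F [-0.55 -0.99  0.29] T [-0.001 -0.015 -0.038] w 85.3mm q6 -1.22 tilt [ 0.  0. -1.]
tool delta [-0.0008  0.0803 -0.0001]
```

Emit:
arm_command:
  deltas:
    - [-0.0008,0.02,0,0]
    - [0,0.02,0,0]
    - [0,0.02,0,0]
    - [0,0.021,0,0]
    - [0,0,0,0]

```text
time: 2.98
tool_pos: [0.497, 0.1545, 0.1769]
tcp_rot: [-1.25, -1.133, 1.143]
wrist_force: [0.3, 0.1, 0.4]
width: 1.002
```

Emit:
arm_command:
  deltas:
    - [0,0,0,0]
    - [0,0,0,0]
    - [0,0,0,0]
    - [0,0,0,0]
    - [0,0,0,0]
    - [0,0,0,0]
  fingers: 0.0
  newtons: 80

```text
time: 3.72
tool_pos: [0.5, 0.1551, 0.1811]
tcp_rot: [-1.253, -1.14, 1.138]
wrist_force: [-0.2, -0.7, 4.2]
width: 0.143
```

Run:
```python
from h import *
st()
c=cam('scene','s2.png');t=cam('top','t2.png')
i=cv2.resize(c['color'][140:290,90:240],None,fx=5,fy=4,interpolation=2);cv2.imwrite('pics/s2z.png',i[:,:,::-1])
```

```text
t 3.73 pos [0.5    0.1551 0.1811] yaw 84.57 F [-0.2  -0.66  4.23] T [-0.032  0.094 -0.023] w 12.2mm q6 -1.22 tilt [ 1.4e-03  2.0e-04 -1.0e+00]
```

View pics/s2z.png

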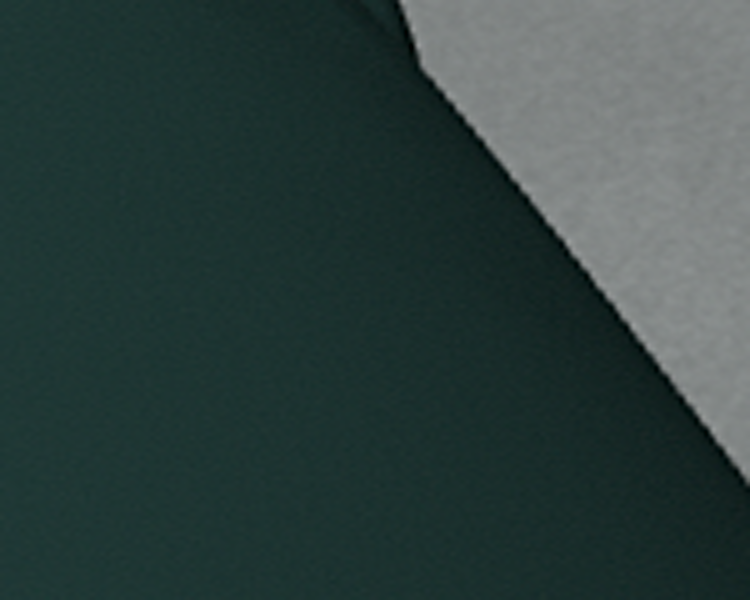

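The arm hides the grasp from the scene camera. The fingers stopped at 12 mm, so the bar is held, and I'm lifting.

Emit:
arm_command:
  deltas:
    - [0,-0.01,0,0]
    - [0,-0.02,0,0]
    - [0,-0.03,0,0]
    - [0,-0.03,0,0]
    - [0,-0.03,0,0]
    - [0,-0.03,0,0]
    - [0,-0.01,0,0]
    - [0,0,0,0]
    - [0,0,0,0]

```text
time: 4.95
tool_pos: [0.4985, 0.1548, 0.3381]
tcp_rot: [-1.251, -1.136, 1.141]
wrist_force: [-0.2, 0.5, -5.5]
width: 0.148
```

Run:
```python
from h import *
to([.487,-.3376,.34])
c=cam('scene','s3.png');t=cam('top','t3.png')
```

```text
t 4.95 pos [0.4985 0.1548 0.3381] yaw 84.57 F [-0.17  0.53 -5.53] T [-0.013 -0.005 -0.025] w 12.7mm q6 -1.22 tilt [-3.5e-03 -9.0e-04 -1.0e+00]
tool delta [-0.4913 -0.0014 -0.0352]
```

View pics/s3.png

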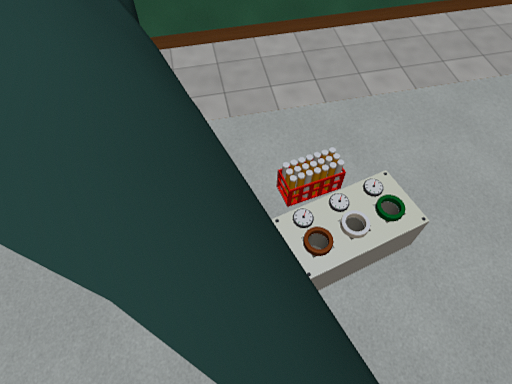

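View pics/t3.png

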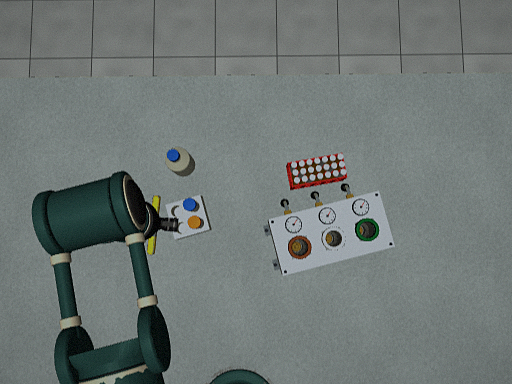

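The key is lifted clear: the top view shows it under the gripper at (155,222), and the stand keeps both tubes. Next is the move over the green collar, then the turn to the search start angle.

Emit:
arm_command:
  deltas:
    - [-0.021,0,-0.0015,0]
    - [-0.041,0,-0.003,0]
    - [-0.041,0,-0.003,0]
    - [-0.041,0,-0.003,0]
    - [-0.041,0,-0.003,0]
    - [-0.041,0,-0.003,0]
    - [-0.041,0,-0.003,0]
    - [-0.041,0,-0.003,0]
    - [-0.041,0,-0.003,0]
    - [-0.041,0,-0.003,0]
    - [-0.041,0,-0.003,0]
    - [-0.041,0,-0.003,0]
    - [-0.019,0,-0.001,0]
    - [0,0,0,0]

```text
time: 6.8
tool_pos: [0.4878, -0.3378, 0.3391]
tcp_rot: [-1.251, -1.137, 1.137]
wrist_force: [0.1, 0.4, -4.1]
width: 0.148
```

Emit:
arm_command:
  deltas:
    - [0,0,0,0.15]
    - [0,0,0,0.15]
    - [0,0,0,0.15]
    - [0,0,0,0.15]
    - [0,0,0,0.15]
    - [0,0,0,0.15]
    - [0,0,0,0.15]
    - [0,0,0,0.15]
    - [0,0,0,0.15]
    - [0,0,0,0.15]
    - [0,0,0,0.15]
    - [0,0,0,0.15]
    - [0,0,0,0.15]
    - [0,0,0,0.15]
    - [0,0,0,0.07]
    - [0,0,0,0]
    - [0,0,0,0]

```text
time: 8.93
tool_pos: [0.4884, -0.3362, 0.3402]
tcp_rot: [-1.502, 0.542, -0.541]
wrist_force: [0.2, -0.3, -4.5]
width: 0.145
```

Run:
```python
from h import *
to([.487,-.3376,.34])
c=cam('scene','s4.png');t=cam('top','t4.png')
i=cv2.resize(c['color'][90:290,290:490],None,fx=3,fy=3,interpolation=2);cv2.imwrite('pics/s4z.png',i[:,:,::-1])
i=cv2.resize(t['color'][130:290,270:430],None,fx=3,fy=3,interpolation=2);cv2.imwrite('pics/t4z.png',i[:,:,::-1])
```

```text
t 8.93 pos [ 0.4884 -0.3362  0.3402] yaw -39.64 F [ 0.16 -0.34 -4.52] T [-0.009  0.06   0.002] w 12.3mm q6 0.05 tilt [-1.e-04  5.e-04 -1.e+00]
tool delta [-0.0002  0.0002 -0.002 ]
```

View pics/s4z.png

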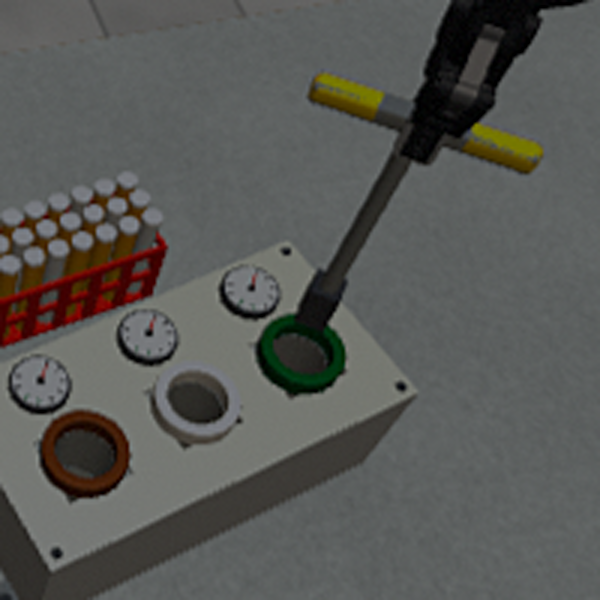

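View pics/t4z.png

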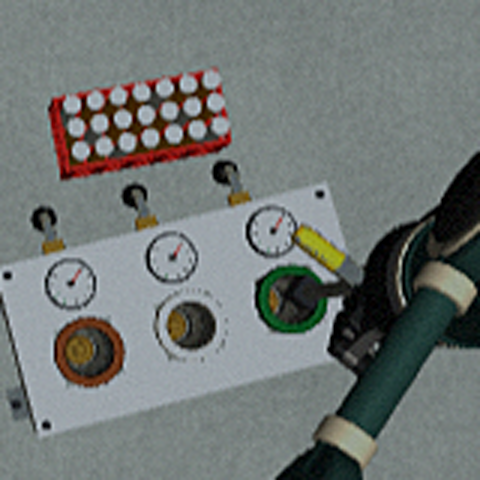

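Run:
```python
from h import *
c=cam('scene');t=cam('top')
print([ (a,(b-[290,90])*3) for a,b in yel(c)[0] if b[0]>250],[(a,b) for a,b in yel(t)[0] if b[0]>250])
s=sensors.read_state();b=s['tool_pos'].copy()
for dz in(.019,0,-.03,-.06,-.09,-.12,-.15,-.171):
    u,v=proj(c,b+[0,0,dz]);U,V=proj(t,b+[0,0,dz]);print(dz,(round((u-290)*3,1),round((v-90)*3,1)),(round((U-270)*3,1),round((V-130)*3,1)))
g=cv2.cvtColor(c['color'],cv2.COLOR_RGB2HSV)
# shank midpoints per row: low-saturation dark vs bench? print row profile
gray=cv2.cvtColor(c['color'],cv2.COLOR_RGB2GRAY)
for v in range(150,206,6): print(v,(v-90)*3,gray[v,385:432].tolist())
```

```text
[(np.int32(130), array([347.03076923,  89.33076923])), (np.int32(110), array([505.28181818, 139.39090909]))] [(np.int32(87), array([376.08045977, 212.2183908 ]))]
0.019 (np.float64(429.9), np.float64(122.4)) (np.float64(370.7), np.float64(290.3))
0 (np.float64(416.0), np.float64(146.3)) (np.float64(362.6), np.float64(291.0))
-0.03 (np.float64(395.6), np.float64(181.6)) (np.float64(350.4), np.float64(292.1))
-0.06 (np.float64(376.7), np.float64(214.2)) (np.float64(339.0), np.float64(293.1))
-0.09 (np.float64(359.2), np.float64(244.4)) (np.float64(328.3), np.float64(294.1))
-0.12 (np.float64(342.9), np.float64(272.5)) (np.float64(318.1), np.float64(295.0))
-0.15 (np.float64(327.7), np.float64(298.6)) (np.float64(308.6), np.float64(295.9))
-0.171 (np.float64(317.7), np.float64(315.9)) (np.float64(302.2), np.float64(296.5))
150 180 [97, 97, 96, 99, 97, 96, 96, 95, 94, 95, 96, 94, 97, 95, 95, 95, 96, 97, 99, 100, 96, 101, 98, 100, 100, 98, 99, 99, 100, 108, 71, 32, 28, 37, 39, 45, 42, 38, 54, 92, 97, 96, 94, 95, 95, 98, 97]
156 198 [97, 97, 95, 96, 97, 95, 96, 99, 98, 99, 97, 97, 95, 99, 
[... 1069 characters left out ...]
, 96, 96, 96, 93, 94, 95, 94, 97, 99, 98, 98, 98, 97, 97, 97, 97, 94, 96, 94, 92]
192 306 [120, 120, 121, 128, 81, 25, 13, 19, 17, 17, 19, 15, 14, 19, 14, 16, 11, 44, 121, 123, 105, 93, 92, 91, 94, 96, 96, 94, 91, 95, 97, 96, 93, 91, 93, 94, 94, 93, 95, 95, 98, 94, 92, 92, 93, 92, 94]
198 324 [25, 19, 19, 19, 17, 16, 15, 16, 19, 16, 19, 16, 12, 13, 54, 123, 126, 121, 119, 119, 118, 119, 118, 119, 120, 105, 95, 96, 97, 92, 91, 92, 92, 91, 93, 93, 94, 94, 96, 96, 98, 95, 92, 95, 95, 96, 93]
204 342 [44, 45, 45, 44, 43, 42, 43, 42, 42, 48, 37, 13, 8, 8, 14, 25, 33, 31, 23, 88, 121, 121, 118, 117, 119, 118, 118, 118, 118, 121, 112, 96, 92, 91, 92, 95, 94, 97, 95, 95, 100, 98, 95, 93, 93, 94, 96]
```

Run:
```python
from h import *
c=cam('scene');t=cam('top')
i=cv2.resize(t['color'][200:250,350:410],None,fx=12,fy=12,interpolation=2);cv2.imwrite('pics/t5z.png',i[:,:,::-1])
i=cv2.resize(c['color'][170:230,360:430],None,fx=10,fy=10,interpolation=2);cv2.imwrite('pics/s5z.png',i[:,:,::-1])
```

```text
(no output)
```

View pics/t5z.png

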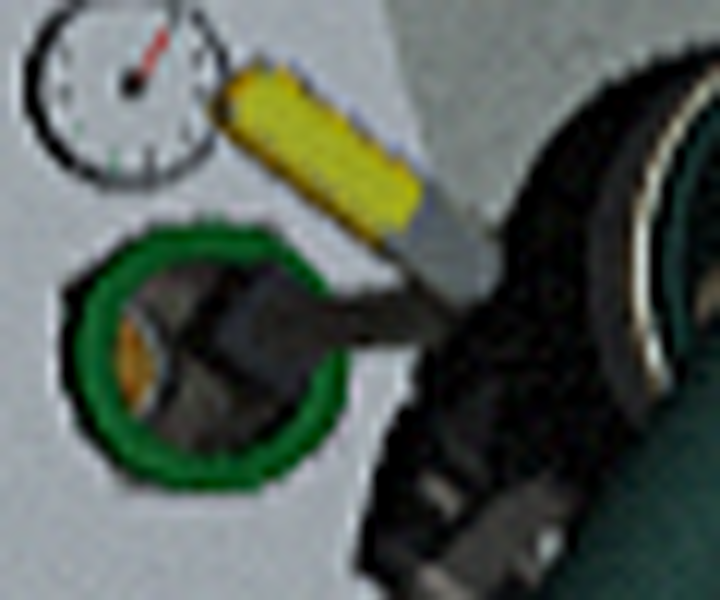

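View pics/s5z.png

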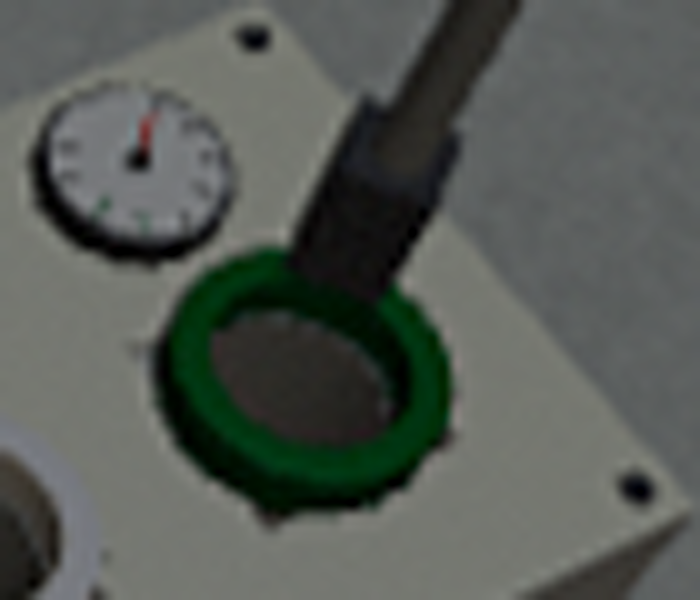

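Run:
```python
from h import *
c=cam('scene');t=cam('top')
def mid(row,lo,hi,bg,dk):
    r=row[lo:hi].astype(float);w=np.clip((bg-r)/(bg-dk),0,1); return lo+(w*np.arange(len(r))).sum()/w.sum()
gs=cv2.cvtColor(c['color'],cv2.COLOR_RGB2GRAY);gt=cv2.cvtColor(t['color'],cv2.COLOR_RGB2GRAY)
S=[(mid(gs[v],u-9,u+10,96,42),v) for v,u in((153,418),(156,416),(162,413),(168,409),(171,407))]
T=[]
for u in (379,380,381,382,383,384):
    print(u,gt[218:235,u].tolist()); 
    T.append((u,mid(gt[:,u],220,233,120,45)))
print(S,T)
for p in S:
  for q in T[1:4:2]:
    (o1,d1),(o2,d2)=ray(c,*p),ray(t,*q)
    A=np.array([[d1[0],-d2[0]],[d1[1],-d2[1]]]);k=np.linalg.solve(A,(o2-o1)[:2])
    print((o1+k[0]*d1).round(4),(o2+k[1]*d2)[2].round(3))
```

```text
379 [98, 73, 144, 171, 167, 159, 84, 18, 26, 31, 23, 103, 139, 164, 180, 180, 174]
380 [139, 89, 102, 160, 178, 140, 60, 21, 25, 32, 21, 139, 179, 165, 168, 166, 168]
381 [147, 138, 65, 85, 164, 143, 58, 23, 23, 35, 43, 138, 174, 161, 164, 167, 177]
382 [152, 133, 69, 43, 140, 134, 38, 29, 29, 25, 37, 139, 172, 170, 166, 175, 160]
383 [137, 102, 89, 69, 73, 82, 41, 21, 32, 35, 46, 146, 184, 180, 188, 120, 13]
384 [87, 90, 96, 91, 65, 18, 18, 32, 24, 30, 56, 160, 120, 51, 77, 45, 2]
[(np.float64(417.7894736842105), 153), (np.float64(416.0837209302326), 156), (np.float64(412.5599078341014), 162), (np.float64(409.0380047505938), 168), (np.float64(407.4881516587678), 171)] [(379, np.float64(226.3654390934844)), (380, np.float64(225.79365079365078)), (381, np.float64(224.94026548672565)), (382, np.float64(224.64071856287424)), (383, np.float64(224.62292051756006)), (384, np.float64(225.7678300455235))]
[ 0.4933 -0.3366  0.2979] 0.257
[ 0.4956 -0.3391  0.2945] 0.265
[ 0.4933 -0.3367  0.2896] 0.257
[ 0.4956 -0.3391  0.2862] 0.265
[ 0.4933 -0.3364  0.2726] 0.258
[ 0.4956 -0.3389  0.269 ] 0.266
[ 0.4932 -0.3362  0.2548] 0.259
[ 0.4956 -0.3386  0.2511] 0.267
[ 0.4933 -0.3366  0.2454] 0.257
[ 0.4956 -0.339   0.2417] 0.265
```

Emit:
arm_command:
  deltas:
    - [-0.0024,0,-0.0046,0]
    - [0,0,0,0]
    - [0,0.02,0,0]
    - [0,0.02,0,0]
    - [0,0,0,0]
    - [0,0,0,0]

```text
time: 10.07
tool_pos: [0.4834, -0.339, 0.2997]
tcp_rot: [-1.501, 0.544, -0.542]
wrist_force: [-0.1, -0.3, -5.1]
width: 0.147
```

Run:
```python
from h import *
st()
c=cam('scene');t=cam('top')
i=cv2.resize(t['color'][200:250,350:410],None,fx=12,fy=12,interpolation=2);cv2.imwrite('pics/t6z.png',i[:,:,::-1])
i=cv2.resize(c['color'][170:230,360:430],None,fx=10,fy=10,interpolation=2);cv2.imwrite('pics/s6z.png',i[:,:,::-1])
```

```text
t 10.07 pos [ 0.4834 -0.339   0.2997] yaw -39.76 F [-0.05 -0.3  -5.07] T [-0.035  0.014 -0.035] w 12.5mm q6 0.04 tilt [-7.e-04  6.e-04 -1.e+00]
```

View pics/t6z.png

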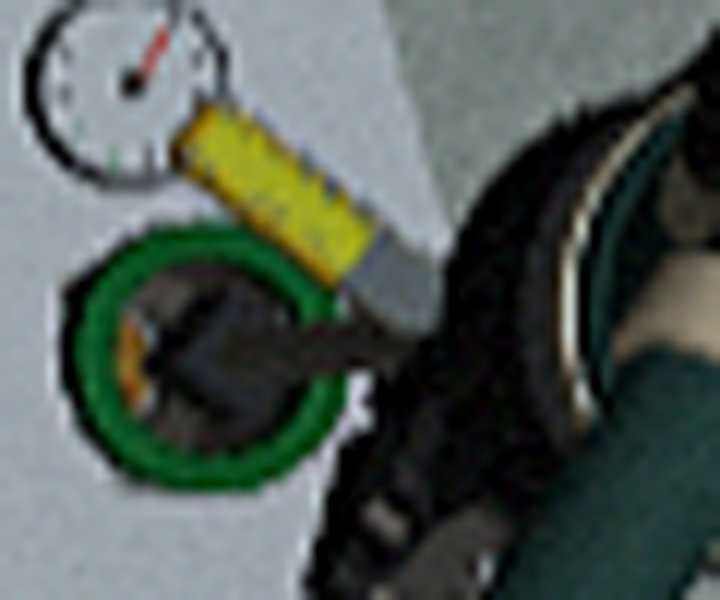

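View pics/s6z.png

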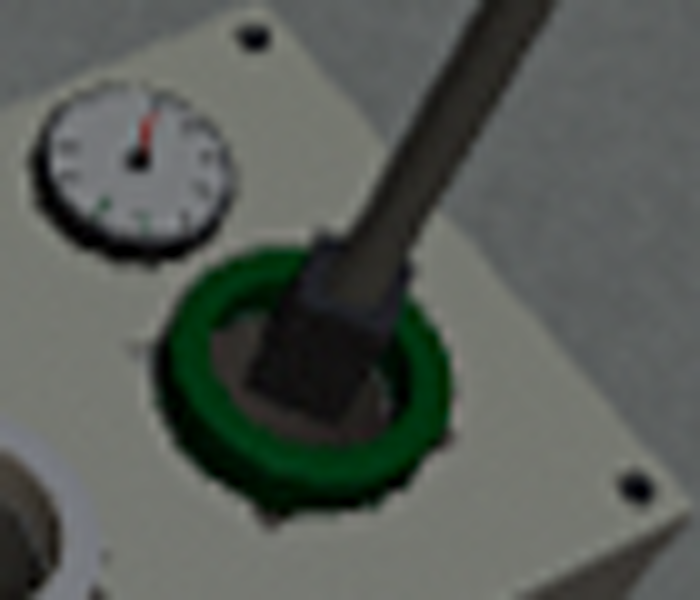

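The socket is centred in the green mouth: the scene zoom puts its tip near (310,372) against a collar centre near (308,370). Lowering.

Emit:
arm_command:
  deltas:
    - [0,0.02,0,0]
    - [0,0.02,0,0]
    - [0,0.02,0,0]
    - [0,0.006,0,0]
    - [0,0,0,0]

```text
time: 10.8
tool_pos: [0.4831, -0.3388, 0.2332]
tcp_rot: [-1.501, 0.544, -0.542]
wrist_force: [0.5, -0.2, -4.9]
width: 0.151
```

Run:
```python
from h import *
st()
```

```text
t 10.80 pos [ 0.4831 -0.3388  0.2332] yaw -39.76 F [ 0.53 -0.18 -4.86] T [-0.012  0.016 -0.017] w 12.9mm q6 0.04 tilt [-0.0015  0.0011 -1.    ]
```

Emit:
arm_command:
  deltas:
    - [0,0.005,0,0]
    - [0,0.005,0,0]
    - [0,0.004,0,0]
    - [0,0,0,0]

```text
time: 11.3
tool_pos: [0.4833, -0.3389, 0.2198]
tcp_rot: [-1.502, 0.544, -0.542]
wrist_force: [0.7, -1.1, -4.7]
width: 0.147
```

Run:
```python
from h import *
st()
```

```text
t 11.30 pos [ 0.4833 -0.3389  0.2198] yaw -39.76 F [ 0.65 -1.07 -4.68] T [0.01  0.041 0.023] w 12.5mm q6 0.04 tilt [-7.e-04  5.e-04 -1.e+00]
```

Emit:
arm_command:
  deltas:
    - [0,0.003,0,0]
    - [0,0.003,0,0]
    - [0,0,0,0]

```text
time: 11.68
tool_pos: [0.4833, -0.3389, 0.2138]
tcp_rot: [-1.502, 0.544, -0.542]
wrist_force: [0.9, 0.3, -5.0]
width: 0.141
```

```bash
python3 -c "
from h import *
st()"
```

```text
t 11.68 pos [ 0.4833 -0.3389  0.2138] yaw -39.76 F [ 0.88  0.33 -5.04] T [ 0.004  0.037 -0.034] w 12.0mm q6 0.04 tilt [-6.e-04  4.e-04 -1.e+00]
```

Emit:
arm_command:
  deltas:
    - [0,0.003,0,0]
    - [0,0.002,0,0]
    - [0,0,0,0]

```text
time: 12.05
tool_pos: [0.4834, -0.3391, 0.209]
tcp_rot: [-1.502, 0.543, -0.543]
wrist_force: [0.4, -0.3, -3.3]
width: 0.146
```

```bash
python3 -c "
from h import *
st()"
```

```text
t 12.05 pos [ 0.4834 -0.3391  0.209 ] yaw -39.76 F [ 0.37 -0.33 -3.31] T [-0.037  0.03  -0.033] w 12.5mm q6 0.04 tilt [-3.e-04  1.e-04 -1.e+00]
```

Emit:
arm_command:
  deltas:
    - [0,0.002,0,0]
    - [0,0.001,0,0]
    - [0,0,0,0]

```text
time: 12.42
tool_pos: [0.4838, -0.3393, 0.2069]
tcp_rot: [-1.502, 0.542, -0.544]
wrist_force: [0.4, 0.5, -1.7]
width: 0.144
```

```bash
python3 -c "
from h import *
st()"
```

```text
t 12.43 pos [ 0.4838 -0.3393  0.2069] yaw -39.76 F [ 0.42  0.46 -1.75] T [ 0.007  0.041 -0.058] w 12.3mm q6 0.04 tilt [ 7.e-04 -6.e-04 -1.e+00]
```

Emit:
arm_command:
  deltas:
    - [0,0.001,0,0]
    - [0,0.001,0,0]
    - [0,0,0,0]

```text
time: 12.8
tool_pos: [0.4844, -0.3397, 0.2062]
tcp_rot: [-1.503, 0.541, -0.545]
wrist_force: [-0.4, 0.3, 5.0]
width: 0.151
```

```bash
python3 -c "
from h import *
st()"
```

```text
t 12.80 pos [ 0.4844 -0.3397  0.2062] yaw -39.76 F [-0.36  0.28  5.  ] T [ 0.147  0.244 -0.007] w 12.9mm q6 0.04 tilt [ 0.0023 -0.0018 -1.    ]
```

Emit:
arm_command:
  deltas:
    - [0,0.001,0,0.08]
    - [0,0,0,0.08]
    - [0,0,0,0.08]
    - [0,0,0,0]

```text
time: 13.3
tool_pos: [0.4833, -0.339, 0.2024]
tcp_rot: [-1.445, 0.729, -0.727]
wrist_force: [0.4, -0.4, -4.8]
width: 0.146
```

```bash
python3 -c "
from h import *
st()"
```

```text
t 13.30 pos [ 0.4833 -0.339   0.2024] yaw -53.47 F [ 0.42 -0.45 -4.83] T [-0.177 -0.188  0.042] w 12.4mm q6 0.28 tilt [-6.e-04  3.e-04 -1.e+00]
```

Emit:
arm_command:
  deltas:
    - [0,0,0,0.08]
    - [0,0,0,0.08]
    - [0,0,0,0.08]
    - [0,0,0,0]

```text
time: 13.8
tool_pos: [0.4832, -0.3388, 0.2025]
tcp_rot: [-1.372, 0.911, -0.91]
wrist_force: [-0.4, 0.6, -5.4]
width: 0.149
```

```bash
python3 -c "
from h import *
st()"
```

```text
t 13.80 pos [ 0.4832 -0.3388  0.2025] yaw -67.14 F [-0.43  0.61 -5.42] T [-0.082 -0.08   0.017] w 12.7mm q6 0.52 tilt [-9.e-04  7.e-04 -1.e+00]
```

Emit:
arm_command:
  deltas:
    - [0,0.002,0,-0.05]
    - [0,0.002,0,-0.05]
    - [0,0.002,0,0]
    - [0,0,0,0]

```text
time: 14.3
tool_pos: [0.4833, -0.3388, 0.1968]
tcp_rot: [-1.404, 0.837, -0.835]
wrist_force: [0.5, 0.0, -4.8]
width: 0.146
```

```bash
python3 -c "
from h import *
st()"
```

```text
t 14.30 pos [ 0.4833 -0.3388  0.1968] yaw -61.52 F [ 0.45  0.04 -4.75] T [-0.044  0.022  0.048] w 12.5mm q6 0.42 tilt [-8.e-04  6.e-04 -1.e+00]
```

Emit:
arm_command:
  deltas:
    - [0,0.002,0,0]
    - [0,0.002,0,0]
    - [0,0.001,0,0]
    - [0,0,0,0]

```text
time: 14.8
tool_pos: [0.4839, -0.3394, 0.1931]
tcp_rot: [-1.404, 0.835, -0.837]
wrist_force: [-1.0, -0.5, -0.4]
width: 0.145
```

```bash
python3 -c "
from h import *
st()
t=cam('top','t7.png');c=cam('scene','s7.png')
i=cv2.resize(c['color'][90:290,290:490],None,fx=3,fy=3,interpolation=2);cv2.imwrite('pics/s7z.png',i[:,:,::-1])"
```

```text
t 14.80 pos [ 0.4839 -0.3394  0.1931] yaw -61.53 F [-1.03 -0.45 -0.42] T [0.075 0.16  0.016] w 12.3mm q6 0.42 tilt [ 9.e-04 -8.e-04 -1.e+00]
```

View pics/s7z.png

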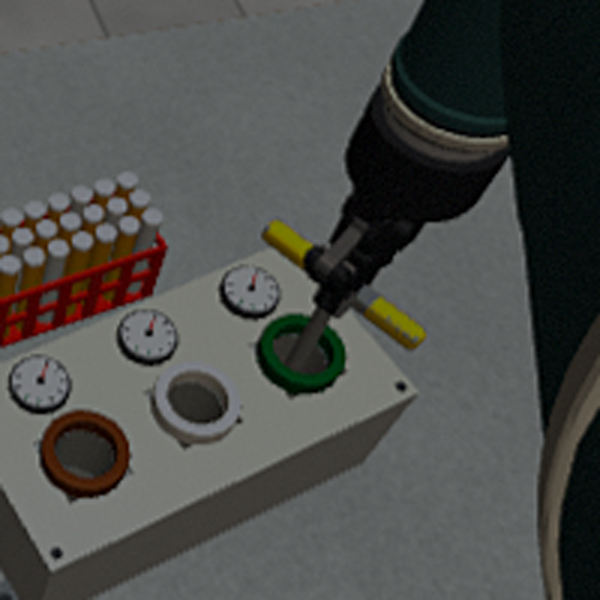

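Rim height now works out at about 20 mm with the descent stopping there, so the socket is home. Turning anticlockwise in stages, pivoting about the shank, which sits about 4 mm along the bar from the TCP.

Emit:
arm_command:
  deltas:
    - [0.0006,0,0,-0.15]
    - [0.0006,0,0,-0.15]
    - [0.0006,0,0,-0.15]
    - [0.0006,0,0,-0.15]
    - [0,0,0,0]

```text
time: 15.52
tool_pos: [0.4854, -0.3411, 0.193]
tcp_rot: [-1.539, 0.372, -0.374]
wrist_force: [-0.2, 0.4, 2.0]
width: 0.146
```

```bash
python3 -c "
from h import *
st()"
```

```text
t 15.53 pos [ 0.4854 -0.3411  0.193 ] yaw -27.26 F [-0.21  0.42  2.  ] T [ 0.056  0.188 -0.134] w 12.4mm q6 -0.18 tilt [ 9.e-04 -7.e-04 -1.e+00]
```

Emit:
arm_command:
  deltas:
    - [0.0006,0,0,-0.15]
    - [0.0006,0,0,-0.15]
    - [0.0006,0,0,-0.15]
    - [0,0,0,0]

```text
time: 16.02
tool_pos: [0.4871, -0.3416, 0.193]
tcp_rot: [-1.571, 0.021, -0.023]
wrist_force: [-1.5, 0.1, 2.3]
width: 0.149
```

```bash
python3 -c "
from h import *
st()
c=cam('scene','s8.png')
i=cv2.resize(c['color'][90:290,290:490],None,fx=3,fy=3,interpolation=2);cv2.imwrite('pics/s8z.png',i[:,:,::-1])"
```

```text
t 16.02 pos [ 0.4871 -0.3416  0.193 ] yaw -1.60 F [-1.45  0.12  2.29] T [ 0.144  0.28  -0.163] w 12.7mm q6 -0.63 tilt [ 8.e-04 -5.e-04 -1.e+00]
```

View pics/s8z.png

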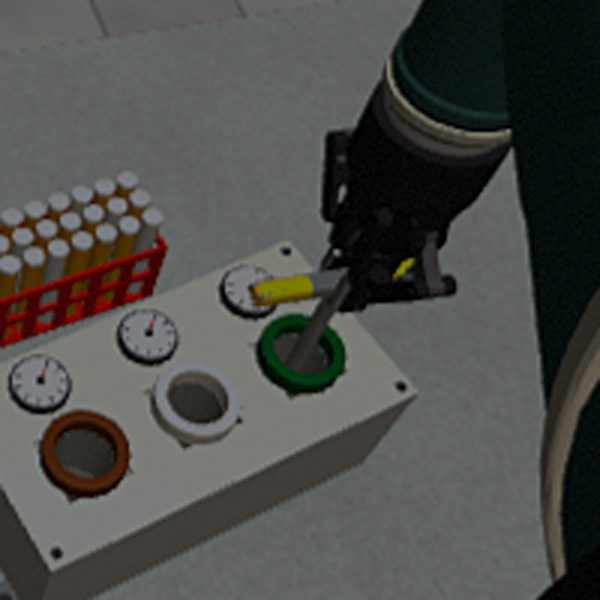

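Emit:
arm_command:
  deltas:
    - [0.0006,0,0,-0.15]
    - [0.0006,0,0,-0.15]
    - [0.0006,0,0,-0.15]
    - [0,0,0,0]

```text
time: 16.58
tool_pos: [0.4887, -0.3414, 0.193]
tcp_rot: [-1.546, -0.331, 0.33]
wrist_force: [-0.9, 0.9, 4.4]
width: 0.146
```

```bash
python3 -c "
from h import *
st()"
```

```text
t 16.57 pos [ 0.4887 -0.3414  0.193 ] yaw 24.15 F [-0.93  0.95  4.43] T [ 0.236  0.37  -0.126] w 12.5mm q6 -1.07 tilt [ 6.e-04 -5.e-04 -1.e+00]
```

Emit:
arm_command:
  deltas:
    - [0.0006,0,0,-0.15]
    - [0.0004,0,0,-0.1]
    - [0,0,0,0]

```text
time: 16.95
tool_pos: [0.4896, -0.3409, 0.193]
tcp_rot: [-1.507, -0.525, 0.525]
wrist_force: [-0.4, 1.2, 5.2]
width: 0.148
```

```bash
python3 -c "
from h import *
st()"
```

```text
t 16.95 pos [ 0.4896 -0.3409  0.193 ] yaw 38.44 F [-0.37  1.16  5.23] T [ 0.261  0.407 -0.215] w 12.6mm q6 -1.32 tilt [ 6.e-04 -5.e-04 -1.e+00]
```

Emit:
arm_command:
  deltas:
    - [0.0004,0,0,-0.1]
    - [0,0,0,0]

```text
time: 17.2
tool_pos: [0.4899, -0.3407, 0.193]
tcp_rot: [-1.486, -0.603, 0.602]
wrist_force: [-2.0, 0.9, 5.2]
width: 0.142
```

```bash
python3 -c "
from h import *
st()
c=cam('scene','s9.png')
i=cv2.resize(c['color'][90:290,290:490],None,fx=3,fy=3,interpolation=2);cv2.imwrite('pics/s9z.png',i[:,:,::-1])"
```

```text
t 17.20 pos [ 0.4899 -0.3407  0.193 ] yaw 44.16 F [-2.04  0.9   5.25] T [ 0.305  0.408 -0.187] w 12.1mm q6 -1.42 tilt [ 5.e-04 -5.e-04 -1.e+00]
```

View pics/s9z.png

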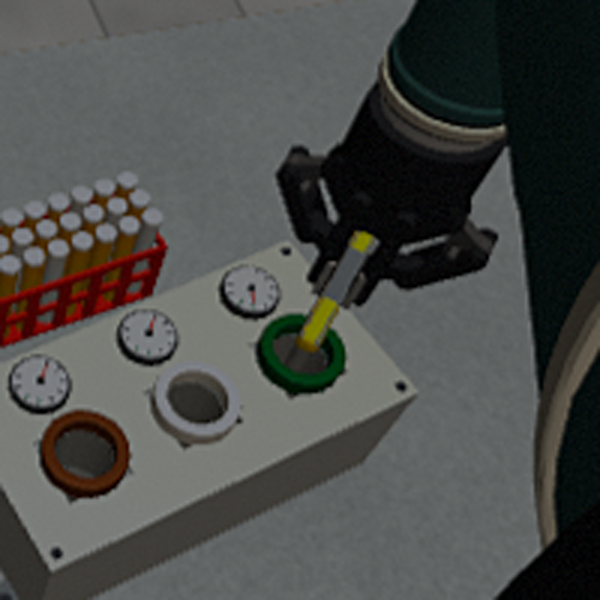

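The argon needle has swung from about 1 o'clock to near 6 o'clock, while the helium and oxygen needles have not moved. The stop has not been felt yet, so I keep turning.

Emit:
arm_command:
  deltas:
    - [0.0004,0,0,-0.1]
    - [0,0,0,0]

```text
time: 17.5
tool_pos: [0.4902, -0.3404, 0.1929]
tcp_rot: [-1.462, -0.68, 0.68]
wrist_force: [-2.2, 0.3, 5.7]
width: 0.144
```

```bash
python3 -c "
from h import *
st()"
```

```text
t 17.50 pos [ 0.4902 -0.3404  0.1929] yaw 49.89 F [-2.15  0.28  5.71] T [ 0.233  0.418 -0.172] w 12.3mm q6 -1.52 tilt [ 5.e-04 -6.e-04 -1.e+00]
```

Emit:
arm_command:
  deltas:
    - [0.0004,0,0,-0.1]
    - [0,0,0,0]

```text
time: 17.75
tool_pos: [0.4904, -0.3401, 0.1929]
tcp_rot: [-1.436, -0.757, 0.757]
wrist_force: [-1.1, 0.1, 4.8]
width: 0.142
```

```bash
python3 -c "
from h import *
st()
c=cam('scene','s10.png')
i=cv2.resize(c['color'][160:230,350:430],None,fx=8,fy=8,interpolation=2);cv2.imwrite('pics/s10z.png',i[:,:,::-1])"
```

```text
t 17.75 pos [ 0.4904 -0.3401  0.1929] yaw 55.62 F [-1.07  0.09  4.81] T [ 0.28   0.462 -0.127] w 12.1mm q6 -1.62 tilt [ 5.e-04 -6.e-04 -1.e+00]
```

View pics/s10z.png

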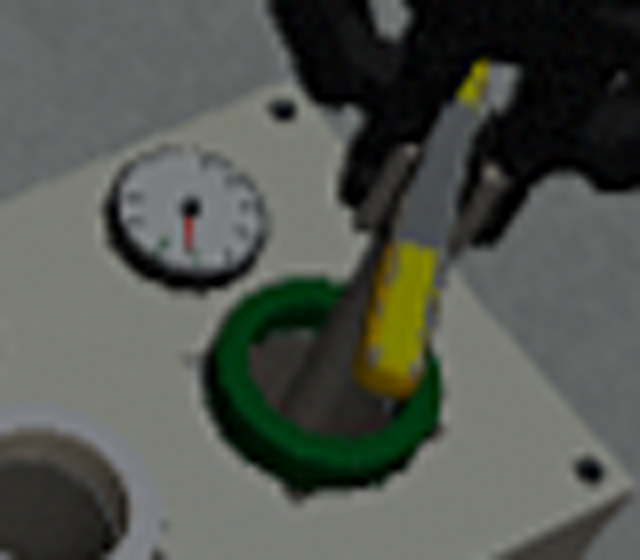

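```bash
cat >> h.py <<'E'
def needle(c,off=(0,0)):
    # argon gauge: 60 mm from axis along box +x
    img=c['color']; a=img.astype(int)
    m=((a[...,0]-np.maximum(a[...,1],a[...,2]))>25).astype(np.uint8)
    n,l,s,ce=cv2.connectedComponentsWithStats(m)
    return [(s[i,4],ce[i].round(1),[tuple(p) for p in np.argwhere(l==i)[:, ::-1]]) for i in range(1,n) if 3<=s[i,4]<40]
E
python3 - <<'E'
from h import *
c=cam('scene');
for nm,img in (('start',cv2.imread('pics/scene0.png')[:,:,::-1]),('s9',cv2.imread('pics/s9.png')[:,:,::-1]),('now',c['color'])):
    d=dict(c);d['color']=img
    for s,ce,p in needle(d):
        if 355<ce[0]<392 and 165<ce[1]<205:
            W=np.array([onz(d,u,v,.122)[:2] for u,v in p]);
            # gauge face centre from dark hub
            g=cv2.cvtColor(img,cv2.COLOR_RGB2GRAY)[181:192,368:380];k=np.argwhere(g<70)
            hub=k.mean(0)[::-1]+[368,181]; H=onz(d,*hub,.122)[:2]
            v=W.mean(0)-H; print(nm,s,ce,'hub',hub,H.round(3),'ang',np.degrees(np.arctan2(v[1],v[0])).round(1),np.linalg.norm(v).round(4))
E
```

```text
start 3 [374. 183.] hub [373.66666667 184.83333333] [ 0.55  -0.327] ang -30.1 0.0053
s9 4 [374.  188.5] hub [373.5 185.5] [ 0.549 -0.326] ang 165.7 0.0081
now 4 [373.  188.5] hub [373.4 185.8] [ 0.548 -0.326] ang 151.3 0.0076
```

Emit:
arm_command:
  deltas:
    - [0.0004,0,0,-0.1]
    - [0,0,0,0]

```text
time: 18.1
tool_pos: [0.4907, -0.3398, 0.1929]
tcp_rot: [-1.406, -0.834, 0.834]
wrist_force: [-1.5, 0.7, 5.1]
width: 0.147
```

```bash
python3 -c "
from h import *
st()"
```

```text
t 18.10 pos [ 0.4907 -0.3398  0.1929] yaw 61.37 F [-1.49  0.66  5.14] T [0.245 0.486 0.041] w 12.5mm q6 -1.72 tilt [ 5.e-04 -6.e-04 -1.e+00]
```

Emit:
arm_command:
  deltas:
    - [0.0004,0,0,-0.1]
    - [0,0,0,0]

```text
time: 18.35
tool_pos: [0.4908, -0.3395, 0.1929]
tcp_rot: [-1.373, -0.91, 0.91]
wrist_force: [-0.6, 1.0, 5.3]
width: 0.147
```

```bash
python3 -c "
from h import *
st()
c=cam('scene','s11.png');t=cam('top','t11.png')
i=cv2.resize(c['color'][160:230,350:430],None,fx=8,fy=8,interpolation=2);cv2.imwrite('pics/s11z.png',i[:,:,::-1])
i=cv2.resize(t['color'][180:250,330:410],None,fx=8,fy=8,interpolation=2);cv2.imwrite('pics/t11z.png',i[:,:,::-1])"
```

```text
t 18.35 pos [ 0.4908 -0.3395  0.1929] yaw 67.11 F [-0.57  1.02  5.26] T [0.243 0.462 0.135] w 12.5mm q6 -1.82 tilt [ 3.e-04 -7.e-04 -1.e+00]
```

View pics/s11z.png

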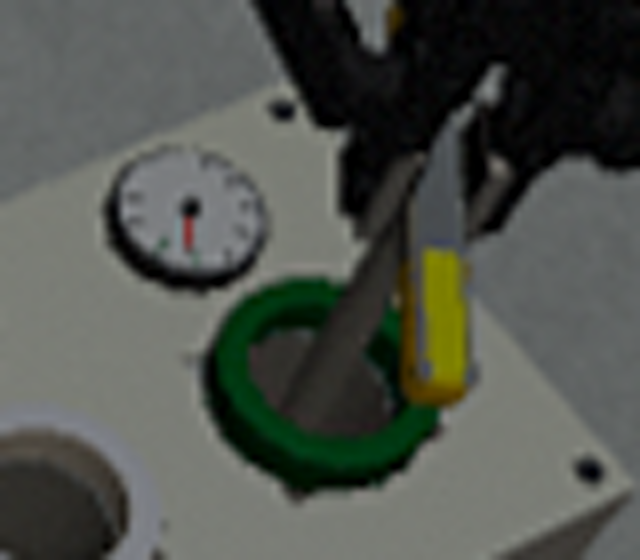

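View pics/t11z.png

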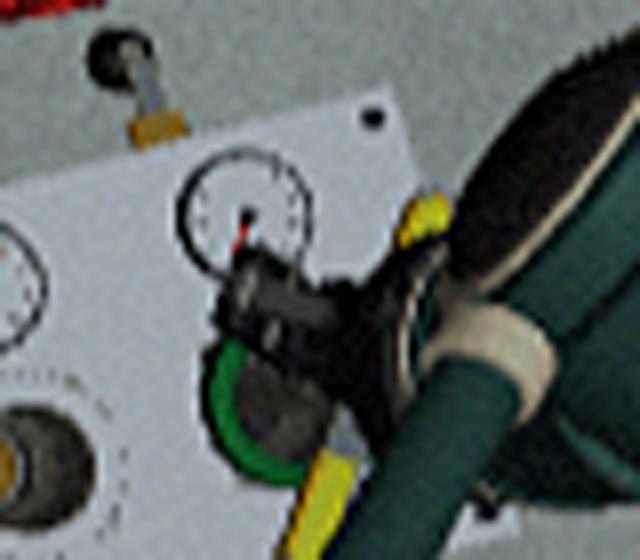

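Run:
```python
from h import *
C={'s':cam('scene'),'t':cam('top')}
for f,k in (('s4','s'),('s7','s'),('s8','s'),('s9','s'),('s10','s'),('s11','s'),('t7','t'),('t11','t')):
    d=dict(C[k]);d['color']=cv2.imread(f'pics/{f}.png')[:,:,::-1].copy()
    Y,m=yel(d); 
    z=.217 if f!='s4' else .363
    for a,ce in Y:
        if ce[0]>300:
            # PCA of this sleeve
            n,l,s,cc=cv2.connectedComponentsWithStats(m); i=l[tuple(np.argwhere(m&(np.hypot(*(np.indices(m.shape)-np.array(ce[::-1])[:,None,None]))<3))[0])] if True else 0
            p=np.argwhere(l==i)[:,::-1];W=np.array([onz(d,u,v,z)[:2] for u,v in p]);w=W-W.mean(0);v=np.linalg.svd(w)[2][0]
            print(f,a,ce.round(1),W.mean(0).round(4),'sleeve yaw %.1f'%(np.degrees(np.arctan2(v[1],v[0]))%180-180))
```

```text
s4 142 [406.2 120.7] [ 0.5152 -0.3012] sleeve yaw -130.4
s4 160 [458.1 137.7] [ 0.4639 -0.3649] sleeve yaw -128.0
s7 88 [385.9 169.3] [ 0.5239 -0.3154] sleeve yaw -154.9
s7 104 [422.1 195.9] [ 0.451  -0.3567] sleeve yaw -151.2
s8 19 [424.1 178.7] [ 0.487  -0.3787] sleeve yaw -58.6
s8 121 [384.5 185.9] [ 0.4871 -0.2968] sleeve yaw -89.6
s9 30 [410.  169.7] [ 0.513  -0.3615] sleeve yaw -47.6
s9 93 [395.8 196.8] [ 0.4594 -0.3077] sleeve yaw -44.6
s10 96 [399.6 198.9] [ 0.4535 -0.3127] sleeve yaw -32.1
s11 88 [405.  200.2] [ 0.4488 -0.3214] sleeve yaw -23.7
t7 78 [366.8 213.1] [ 0.5246 -0.3171] sleeve yaw -151.6
t11 25 [382.6 207. ] [ 0.5389 -0.3553] sleeve yaw -50.0
t11 71 [369.4 243.5] [ 0.4531 -0.3208] sleeve yaw -22.5
```

Emit:
arm_command:
  deltas:
    - [0,0,0,0]
    - [0,0,0,0]

```text
time: 18.8
tool_pos: [0.4908, -0.3395, 0.1929]
tcp_rot: [-1.373, -0.91, 0.91]
wrist_force: [-1.3, 1.6, 4.5]
width: 0.143
```

Run:
```python
from h import *
s,R=st();print(s['joint_torque'].round(3))
C={'s':cam('scene'),'t':cam('top')}
def y(f,k):
    d=dict(C[k]);d['color']=cv2.imread(f'pics/{f}.png')[:,:,::-1].copy();return d,[c for a,c in yel(d)[0] if c[0]>300]
for n in('7','11'):
    a,ya=y('s'+n,'s');b,yb=y('t'+n,'t')
    for p in ya:
        for q in yb:
            X=tri(ray(a,*p),ray(b,*q));e=np.hypot(*(np.array(proj(b,X))-q));
            if e<2: print(n,p,q,X.round(4),e)
```

```text
t 18.80 pos [ 0.4908 -0.3395  0.1929] yaw 67.08 F [-1.34  1.58  4.46] T [ 0.243  0.442 -0.031] w 12.2mm q6 -1.82 tilt [ 3.e-04 -7.e-04 -1.e+00]
[ 2.7000e-02 -4.0904e+01 -3.3924e+01  1.6400e-01 -7.7500e-01  8.2000e-02]
7 [385.88636364 169.30681818] [366.78205128 213.14102564] [ 0.525  -0.3172  0.2149] 0.23144305219710654
11 [405.01136364 200.19318182] [369.3943662  243.46478873] [ 0.4522 -0.3233  0.2115] 0.6211529770338368
```

Run:
```python
from h import *
C={'s':cam('scene','s12.png'),'t':cam('top','t12.png')}
rows=[]
for f,k in (('scene0','s'),('s9','s'),('s10','s'),('s12','s'),('top0','t'),('t7','t'),('t12','t')):
    img=cv2.imread(f'pics/{f}.png')[:,:,::-1].copy();c=C[k]
    # rectify: argon gauge face on z=.125, 0.3mm grid
    cx,cy=(.548,-.3245)
    g=np.linspace(-.03,.03,241)
    X=np.array([[proj(c,(cx-b,cy-a,.122)) for a in g] for b in g],np.float32) # image up=+... rows: x decreasing, cols: y decreasing
    r=cv2.remap(img,X[...,0],X[...,1],cv2.INTER_CUBIC); rows.append(r)
    a=r.astype(int);red=np.clip(a[...,0]-np.maximum(a[...,1],a[...,2])-10,0,None).astype(float)
    gr=cv2.cvtColor(r,cv2.COLOR_RGB2GRAY)
    d=(gr<75)&(np.hypot(*np.meshgrid(g,g))<.011); hub=np.argwhere(d).mean(0)
    w=np.argwhere(red>0);ww=red[red>0]; m=(w*ww[:,None]).sum(0)/ww.sum()
    v=m-hub; print(f,hub.round(1),m.round(1),'clockwise from up: %.1f'%(np.degrees(np.arctan2(v[1],-v[0]))%360))
cv2.imwrite('pics/ga.png',np.vstack([np.hstack(rows[:3]+[rows[0]*0]),np.hstack(rows[3:])])[:,:,::-1][:,:,:] if False else cv2.resize(np.vstack([np.hstack(rows[:3]+[rows[0]*0]),np.hstack(rows[3:])])[:,:,::-1],(800,400)))
```

```text
scene0 [113.  129.4] [ 89.7 144.5] clockwise from up: 33.1
s9 [117.9 126.3] [147.8 119.4] clockwise from up: 193.0
s10 [119.2 124.9] [144.6 112.1] clockwise from up: 206.8
s12 [121.6 123.8] [145.8 111.6] clockwise from up: 206.7
top0 [123.3 119.5] [63.  93.3] clockwise from up: 336.5
t7 [133.9 122.1] [101.  110.5] clockwise from up: 340.5
t12 [134.8 117. ] [102.3  78.3] clockwise from up: 310.1
```

View pics/ga.png

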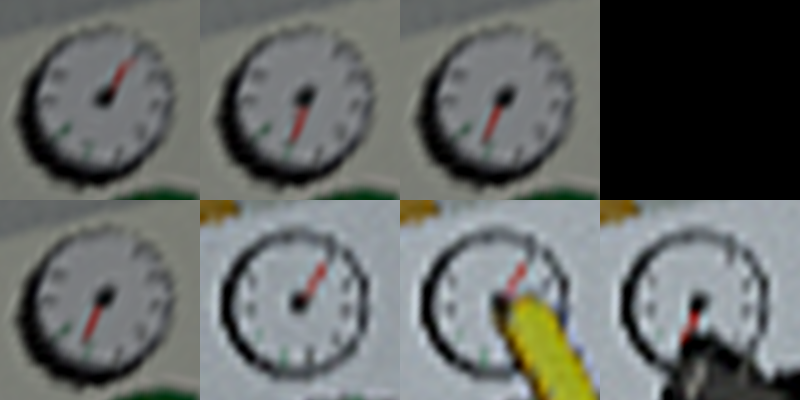

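Emit:
arm_command:
  deltas:
    - [0.0003,0,0,-0.07]
    - [0,0,0,0]
    - [0,0,0,0]

```text
time: 19.38
tool_pos: [0.4909, -0.3392, 0.1929]
tcp_rot: [-1.348, -0.963, 0.963]
wrist_force: [-1.7, 0.4, 5.6]
width: 0.146
```

```bash
cat >> h.py <<'E'
def ndl(c):
    cx,cy=(.548,-.3245);g=np.linspace(-.03,.03,241)
    X=np.array([[proj(c,(cx-b,cy-a,.122)) for a in g] for b in g],np.float32)
    r=cv2.remap(c['color'],X[...,0],X[...,1],cv2.INTER_CUBIC)
    a=r.astype(int);red=np.clip(a[...,0]-np.maximum(a[...,1],a[...,2])-10,0,None).astype(float)
    gr=cv2.cvtColor(r,cv2.COLOR_RGB2GRAY);d=(gr<75)&(np.hypot(*np.meshgrid(g,g))<.011);hub=np.argwhere(d).mean(0)
    w=np.argwhere(red>0);ww=red[red>0];m=(w*ww[:,None]).sum(0)/ww.sum();v=m-hub
    print('needle',(np.degrees(np.arctan2(v[1],-v[0]))%360).round(1))
E
python3 -c "
from h import *
s,R=st();print(s['joint_torque'].round(3))
c=cam('scene','s13.png');ndl(c)
print([x for x in yel(c)[0] if x[1][0]>300])"
```

```text
t 19.38 pos [ 0.4909 -0.3392  0.1929] yaw 71.09 F [-1.68  0.41  5.62] T [0.197 0.426 0.052] w 12.5mm q6 -1.89 tilt [ 2.e-04 -8.e-04 -1.e+00]
[  0.079 -40.876 -33.929   0.211  -0.792   0.103]
needle 206.7
[(np.int32(113), array([406.50442478, 200.05309735]))]
```

Needle stays at 206.7° against 33° when shut, which is 173° of travel, so the spindle is at its open stop. The odd part is that no clear stop torque was felt. I'll release, retreat, and check the key's height with both cameras unobstructed.

Emit:
arm_command:
  deltas:
    - [0,0,0,0]
    - [0,0,0,0]
    - [0,0,0,0]
    - [0,0,0,0]
    - [0,0,0,0]
  fingers: 0.0854

```text
time: 20.05
tool_pos: [0.4908, -0.3389, 0.1922]
tcp_rot: [-1.346, -0.966, 0.967]
wrist_force: [-0.2, 1.0, 0.5]
width: 1.0
```

```bash
python3 -c "
from h import *
st()
c=cam('scene','s14.png');ndl(c)
i=cv2.resize(c['color'][90:290,290:490],None,fx=3,fy=3,interpolation=2);cv2.imwrite('pics/s14z.png',i[:,:,::-1])"
```

```text
t 20.05 pos [ 0.4908 -0.3389  0.1922] yaw 71.38 F [-0.15  0.96  0.51] T [0.02  0.019 0.001] w 85.4mm q6 -1.89 tilt [-0.  0. -1.]
needle 206.7
```

View pics/s14z.png

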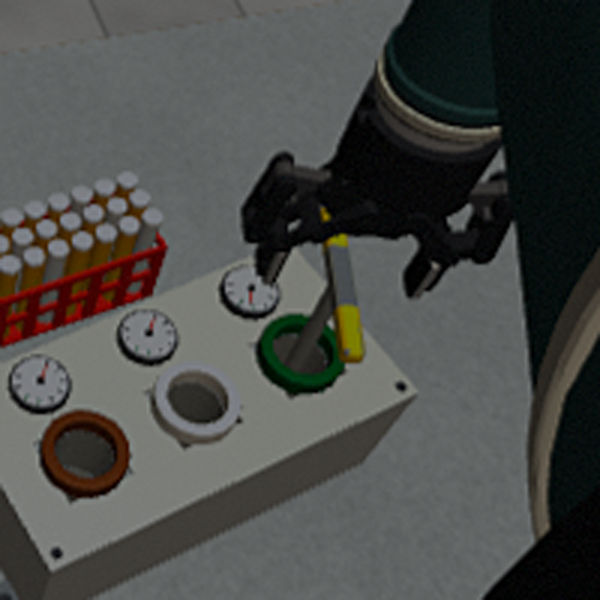

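Emit:
arm_command:
  deltas:
    - [0,-0.01,0,0]
    - [0,-0.02,0,0]
    - [0,-0.03,0,0]
    - [0,-0.03,0,0]
    - [0,-0.03,0,0]
    - [0.04,0,0,0]
    - [0.05,0,0,0]
    - [0.05,0,0,0]
    - [0.05,0,0,0]
    - [0.05,0,0,0]
    - [0.05,0,0,0]
    - [0.05,0,0,0]
    - [0,0,0,0]

```text
time: 21.72
tool_pos: [0.6005, -0.0135, 0.3142]
tcp_rot: [-1.345, -0.972, 0.968]
wrist_force: [-0.4, -1.0, -1.3]
width: 1.0
```

Run:
```python
from h import *
st()
c=cam('scene','s15.png');t=cam('top','t15.png');ndl(c)
A=sorted([x[1] for x in yel(c)[0] if x[1][0]>330],key=lambda p:p[1]);B=sorted([x[1] for x in yel(t)[0] if x[1][0]>330],key=lambda p:p[1])
print(A,B)
P=[tri(ray(c,*p),ray(t,*q)) for p,q in zip(A,B)];print(P)
for p,q in zip(A,B):
    for z in (.2095,.217,.231): print(z,onz(c,*p,z)[:2],onz(t,*q,z)[:2])
i=cv2.resize(c['color'][90:290,290:490],None,fx=3,fy=3,interpolation=2);cv2.imwrite('pics/s15z.png',i[:,:,::-1])
i=cv2.resize(t['color'][180:280,310:410],None,fx=6,fy=6,interpolation=2);cv2.imwrite('pics/t15z.png',i[:,:,::-1])
```

```text
t 21.73 pos [ 0.6005 -0.0135  0.3142] yaw 71.65 F [-0.38 -0.95 -1.35] T [ 0.005  0.017 -0.013] w 85.4mm q6 -1.32 tilt [ 2.5e-03  8.0e-04 -1.0e+00]
needle 206.6
[array([401.14473684, 164.85526316]), array([406.54700855, 199.95726496])] [array([380.51851852, 210.91358025]), array([371.17910448, 244.80597015])]
[array([ 0.52956232, -0.35077579,  0.21470231]), array([ 0.44976146, -0.32550385,  0.21493077])]
0.2095 [ 0.53287232 -0.35440706] [ 0.53001161 -0.35194539]
0.217 [ 0.52794632 -0.34953941] [ 0.52956218 -0.34991987]
0.231 [ 0.51875111 -0.34045312] [ 0.52872325 -0.3461389 ]
0.2095 [ 0.45252148 -0.32893084] [ 0.44975291 -0.32671341]
0.217 [ 0.44862143 -0.32438848] [ 0.44987584 -0.32486783]
0.231 [ 0.44134134 -0.3159094 ] [ 0.45010531 -0.32142274]
```

View pics/s15z.png

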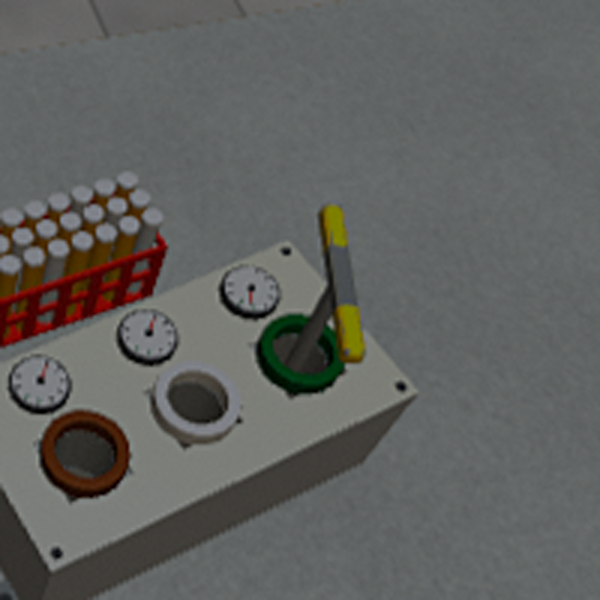

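View pics/t15z.png

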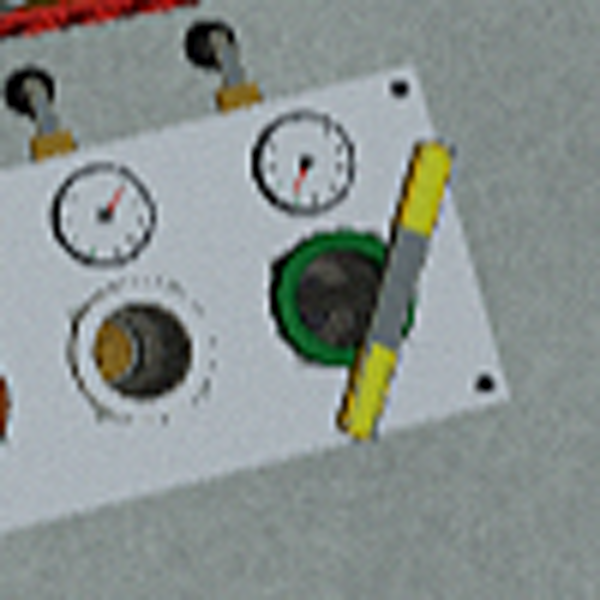

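Run:
```python
from h import *
t=cam('top','t16.png');st()
d=cv2.absdiff(t['color'],cv2.imread('pics/top0.png')[:,:,::-1]).max(2)
for n,(a,b,c_,e) in {'rack':(145,195,280,350),'bottle':(140,180,160,200),'caps':(195,235,182,206)}.items(): print(n,(d[a:b,c_:e]>60).sum())
```

```text
t 21.88 pos [ 0.5995 -0.0171  0.3135] yaw 71.40 F [-0.22  0.06 -0.06] T [-0.025  0.028  0.036] w 85.1mm q6 -1.32 tilt [ 1.3e-03 -7.0e-04 -1.0e+00]
rack 0
bottle 743
caps 227
```

View pics/t16.png

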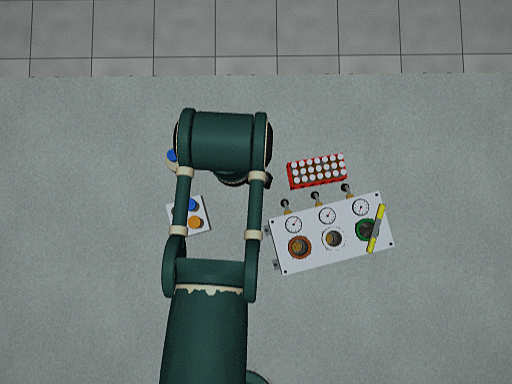

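The rack is unchanged, with zero differing pixels. The bottle and tubes are only partly hidden by the arm, and the parts I can see are where they were. The key stands on the argon valve at about (375,228). Handing in.

```bash
python3 -c "
from h import *
print(job.finish_job())"
```

```text
the job is handed in; nothing more can be done
None
```

The argon valve reads fully open, and the key stands released and upright in the green-collared tube. I handed in at about 22 s of the 54 s allowed.

I lifted the key from the stand and lowered it down the tube until it rested on the square. Turning clockwise, so as not to open the valve while searching, I felt it drop in. I pressed it home, turned it anticlockwise, let go and moved the arm clear.

**Checks that agreed**
- **Valve position:** the argon needle moved about 173° (nominal 170°) and stayed at that reading through the last part of the turn and after release.
- **Other valves:** the helium and oxygen needles did not visibly move.
- **Key placement:** from the arm's own readings the rim is about 20 mm above the bench, which is fully home. The bar's middle is about 2 mm from the tube's axis.
- **Surroundings:** the rack is unchanged in the last picture. The arm partly hid the bottle and sample tubes in that picture; what was visible was where it started.

**Checks that disagreed or were weak**
- **Stop not felt:** I felt no clear rise in torque at the stop. The key kept turning about 20° after the needle stopped, more than the stated play explains. My evidence that the valve is at its stop is the needle, not the feel.
- **Key height:** the cameras put the rim at about 24 mm rather than 20 mm. That is still under the 26 mm limit, but only just, and the camera estimate is good to perhaps 3 mm.

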